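# Lay the black bar in the V-blocks

### The job

Pick up the black nylon bar and lay it in the pair of V-blocks on the steel plate, so that it rests in both V-grooves and sticks out about equally at both ends, ready for marking out. Lower it right down into the grooves before you let go, and leave the aluminium bar where it lies.

Things in the scene. Friction and masses are not known exactly. Their poses are not given: they have to be found in the camera images.
- nylon_bar_center (a point): centre of the black nylon round bar, 28 mm in diameter and 160 mm long, about 0.2 kg, lying on the bench at the start (centre 14 mm above the bench). The bar runs along this point's y axis, either way round; its x and z axes turn with the bar as it rolls.
- alu_bar_center (a point): centre of the bystander: a bare aluminium round bar of the same size (28 mm in diameter, 160 mm long), silver-grey, lying on the bench at the start. It runs along this point's y axis. It must stay where it is.
- cradle (a point): the point where the centre of a 28 mm bar lies when it is cradled and centred in the V-blocks, 60.8 mm above the bench, over the middle of the stand. Both grooves run level along this point's y axis; x is across them, z is up. The bar may lie either way round. The blocks' tops are 3.8 mm below this point.
- vee_stand: the V-block stand, fixed to the bench; origin under its middle, axes as the cradle's. Dark steel plate 80 (x) by 170 (y) by 12 mm with two bright steel V-blocks, each 52 (x) by 25 (y) mm and 45 mm high, middles at y = -45 and +45 mm, 65 mm open between them for fingers. Grooves along y, 90 degrees, 32 mm wide at the top, 16 mm deep; block tops 57 mm above the bench.

How it is judged:
By the outcome, as a careful person would: the job done as asked, in the order asked, and still so for the second after the job is handed in, with the robot touching nothing.
It also fails if it takes over 40 s, if anything falls off the work surface, if the arm or the gripper's body presses on something with over 40 N, if the wrist force passes 120 N, or if a joint passes its speed limit or range.

### The arm

A 6-joint arm with a two-finger parallel gripper is mounted at the origin on a cart in front of the work surface, level with it; the furniture and walls round the work are solid. World frame = base frame: x ahead of the robot, y to its left, z up, the work surface at z = 0. Lengths are in mm, angles in rad, forces in N, time in s.
With the tool pointing down it reaches from about 325 to 775 mm from the base axis. Payload 9.3 kg.
Tool frame: the origin (TCP) lies midway between the tips of the shut fingers; the grasp point (between the pads) lies 19 mm behind it; z points along the fingers, y is the line along which they close (so a half turn about z gives the same grasp; the last joint's range is limited). The gripper opens to 85 mm and grips with 20 to 120 N. Pads are 22 mm wide; open, the fingers measure 114 mm over their backs; the gripper's body (76 mm by 85 mm) begins 54 mm behind the grasp point. The pads swing forward as they close: fully open they stand 13 mm farther back than shut.
Start: joints at [-1.46, 0.259, 0.021, 1.334, 0, 1.418], TCP at [143.406, -530.972, 231.279] pointing down, gripper open.
Joint ranges: [-3.04, 3.04], [-0.91, 1.82], [-1.04, 1.36], [-1.92, 1.95], [-1.52, 1.45], [-3.14, 3.14]. Speed limits (rad/s): [2.22, 2.22, 2.79, 3.14, 3.14, 3.14].

### API

Orientations are given as [roll, pitch, yaw] about the fixed x, y, z axes, in that order (R = Rz(yaw) Ry(pitch) Rx(roll)).
In Python, from plant import robot gives the robot as it stands.
- The arm moves only by the tool drive_tool, never from a script. Its argument "targets" is text: rows parted by semicolons, each of 4 numbers parted by spaces: the shift along the tool's x, y, z in mm, then the turn about the tool's z in degrees. In form: x y z yaw; .... A call has 1 to 5 rows; each row is the pose to reach, as a shift and turn from the pose commanded when the call began, along the tool's axes at that moment; what a row does not reach only later rows make up. A row lasts 1/10 s, in which the tool goes at most 50 mm and 8.59 degrees, less where a joint would pass 70% of its speed; a pose out of reach is approached as far as the arm can. A call with a gripper value outside its range is refused whole. "grip" is the gripper command: -1 is fully open, 1 is shut, values between are in proportion, set as the call begins (left out, the last holds). The fingers move at their own pace and stop on an object; "force" is the grip in N (left out, the last holds). Time passes only in rows, so rows that repeat a pose let the fingers close. It gives the time, the measured TCP pose, the force, the opening and the grip force at its end, in the units of the state.
- robot.state(): the state, without advancing time (a new reading comes with each control period).
- robot.capture(name): name is "scene" or "top"; returns a dict with "color" (420x560x3 uint8, red, green, blue), "fov_y" (degrees; the focal length in pixels is half the picture's height over the tangent of half this angle, whatever the lens; pixels are square), "cx", "cy" (the principal point, pixels), "world_from_camera" (4x4, takes a point from camera to world coordinates). Camera axes: x right, y down, z forward; pixel columns grow to the right and rows downward; lengths in mm; the calibration is good to about 2 mm. A picture is of the moment at which its call begins. There is no depth.
- robot.job_done(): hands the job in; it is judged then, once.
The state is a dict: "clock": time; "joints": joint angles; "joint_velocities": joint speeds; "tau": joint torques, N m; "tcp_pos": TCP position; "ee_rot": TCP orientation; "wrist_force": force on the tool from outside, world axes, zero at the start; "torque": the same for the moment, N m; "gripper_width": finger opening in mm; "gripper_force": force on a finger pad.
Only numpy, scipy, OpenCV 4.12 (cv2) and the standard library are available. Lean on these libraries where they do the work, as an engineer would, in place of code of your own. Each camera call takes 0.05 s, during which the arm holds its last target. There are 200 camera calls.

## Working session

There is one attempt and no reset: what is moved stays moved. The work goes in short steps, Python scripts to look and compute and a tool call to move; the robot and the scene stay as the last step left them, time stands still between calls to the robot, and variables do not carry over. Pictures are saved under pics/ and viewed, at most 10 in all, crops included, and the job is handed in when it is done.

Besides the shell and the picture viewer there is one more tool, called as name(argument=value, ...), one argument or row to a line, values as JSON. drive_tool: Moves the arm, as the interface text tells. Its arguments: {"type":"object","properties":{"targets":{"type":"string"},"grip":{"type":"number"},"force":{"type":"number"}},"required":["targets"]}

```bash
mkdir -p pics; python3 - <<'E'
from plant import robot
import cv2
for n in("scene","top"):
    c=robot.capture(n); cv2.imwrite(f"pics/{n}0.png",c["color"][:,:,::-1]); print(n,c["fov_y"],c["cx"],c["cy"],c["world_from_camera"].round(3).tolist())
print(robot.state())
E
```

```text
scene 50.95358933548514 277.05390311324425 211.36515436255834 [[-0.793, -0.436, 0.425, 167.374], [-0.609, 0.58, -0.541, 503.086], [-0.01, -0.688, -0.726, 705.656], [0.0, 0.0, 0.0, 1.0]]
top 46.39067571635878 280.0654235849657 211.9664793732106 [[0.085, -0.973, 0.217, 335.239], [-0.996, -0.083, 0.019, 20.452], [-0.001, -0.217, -0.976, 1013.302], [0.0, 0.0, 0.0, 1.0]]
{'clock': 0.1, 'joints': array([-1.45961204e+00,  2.59138744e-01,  2.08314766e-02,  1.33370660e+00,
        1.55613404e-05,  1.41820511e+00]), 'joint_velocities': array([ 0.00074898, -0.00135001,  0.00184022, -0.00042739, -0.00020122,
        0.00069766]), 'tau': array([ 3.53388721e-03, -5.56693912e+01,  3.45070481e+01,  1.16369053e-02,
       -2.22091894e-04,  1.55733005e-05]), 'tcp_pos': array([ 143.37592637, -530.71841153,  230.72264675]), 'ee_rot': array([-3.14039163e+00, -2.00446075e-04,  2.63775380e-01]), 'wrist_force': array([-0.02247363,  0.36746891, -0.12895532]), 'torque': array([-0.02275211,  0.01284266,  0.00637286]), 'gripper_force': 0.0, 'gripper_width': 85.34311915555276}
```

View pics/scene0.png

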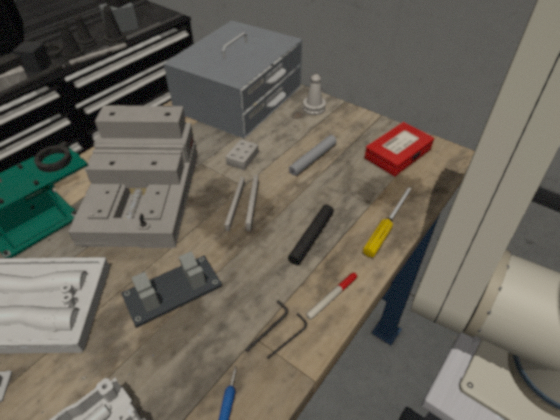

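View pics/top0.png

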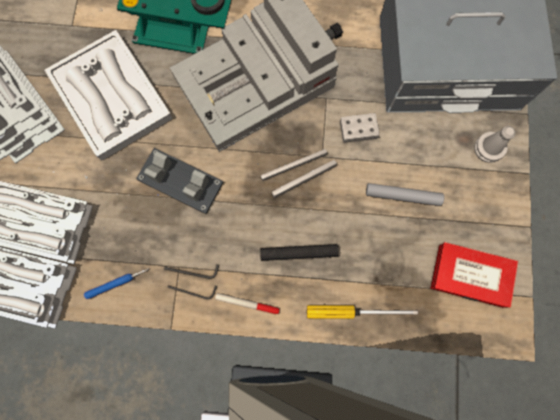

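The pictures show the black bar at about (300,252) in top and the stand at about (180,180); the aluminium bar is at (405,194). I'll zoom in and segment.

```bash
cat > h.py <<'E'
import numpy as np, cv2
def ray(c,uv,z):
    f=c["color"].shape[0]/2/np.tan(np.radians(c["fov_y"]/2)); T=c["world_from_camera"]
    d=T[:3,:3]@np.array([(uv[0]-c["cx"])/f,(uv[1]-c["cy"])/f,1]); p=T[:3,3]
    return (p+d*(z-p[2])/d[2])[:2]
def proj(c,P):
    f=c["color"].shape[0]/2/np.tan(np.radians(c["fov_y"]/2)); T=c["world_from_camera"]
    q=(np.atleast_2d(P)-T[:3,3])@T[:3,:3]; return q[:,:2]/q[:,2:]*f+[c["cx"],c["cy"]]
def dark(c,box,th):
    x0,y0,x1,y1=box; g=c["color"].max(2)[y0:y1,x0:x1]
    n,l,s,ce=cv2.connectedComponentsWithStats((g<th).astype(np.uint8)); i=1+s[1:,4].argmax()
    r=cv2.minAreaRect(np.argwhere(l==i)[:,::-1].astype(np.float32)); return s[i,4],ce[i]+[x0,y0],cv2.boxPoints(r)+[x0,y0]
E
python3 - <<'E'
from plant import robot
from h import *
t=robot.capture("top"); s=robot.capture("scene")
for c,b in((t,(245,235,355,270)),(s,(280,195,345,270))):
    for th in(45,60):
        a,m,bx=dark(c,b,th); e=[(bx[i]+bx[(i+1)%4])/2 for i in range(4)]
        k=0 if np.linalg.norm(e[0]-e[2])>np.linalg.norm(e[1]-e[3]) else 1
        A,B=ray(c,e[k],14),ray(c,e[k+2],14); print(th,a,ray(c,m,14),A,B,np.linalg.norm(A-B),np.degrees(np.arctan2(*(B-A)[::-1])))
cr=lambda c,x,y,k:cv2.resize(c["color"][y:y+75,x:x+100,::-1],None,fx=k,fy=k,interpolation=cv2.INTER_CUBIC)
cv2.imwrite("pics/st.png",cr(t,130,140,8)); cv2.imwrite("pics/ss.png",cr(s,122,250,8))
E
```

```text
45 129 [467.14106606  -9.73701338] [477.31173301 -83.77074008] [457.27312412  68.84838256] 153.92901754737986 97.48004252223747
60 807 [476.60226455 -10.12174951] [486.84936536 -84.6735058 ] [465.38051896  71.14448413] 157.29004213317592 97.84490901145352
45 466 [472.98706239  -3.02657986] [487.16375874 -91.15819066] [465.52552815  78.6569331 ] 171.18816921886852 97.26162671937935
60 849 [476.15882622  -0.98616906] [489.68144833 -93.11244096] [465.10501626  78.63698424] 173.49889357407164 98.14344058112194
```

View pics/st.png

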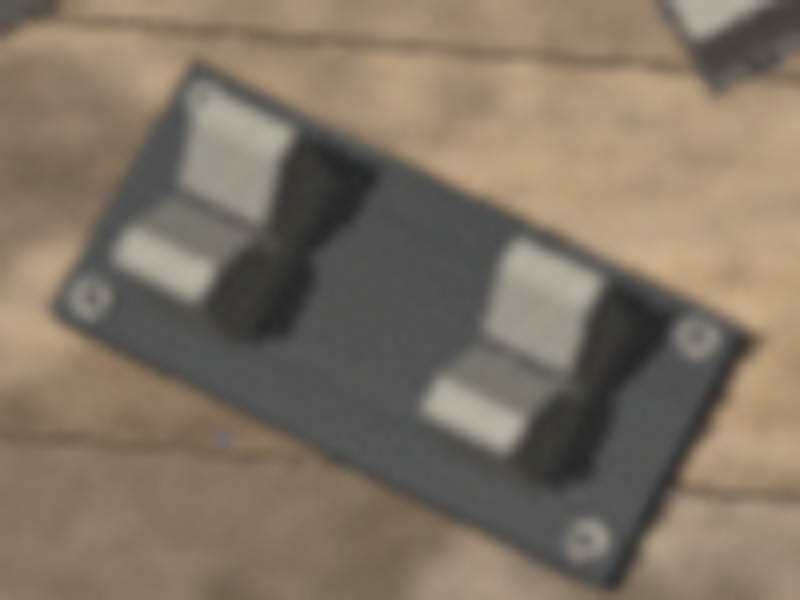

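View pics/ss.png

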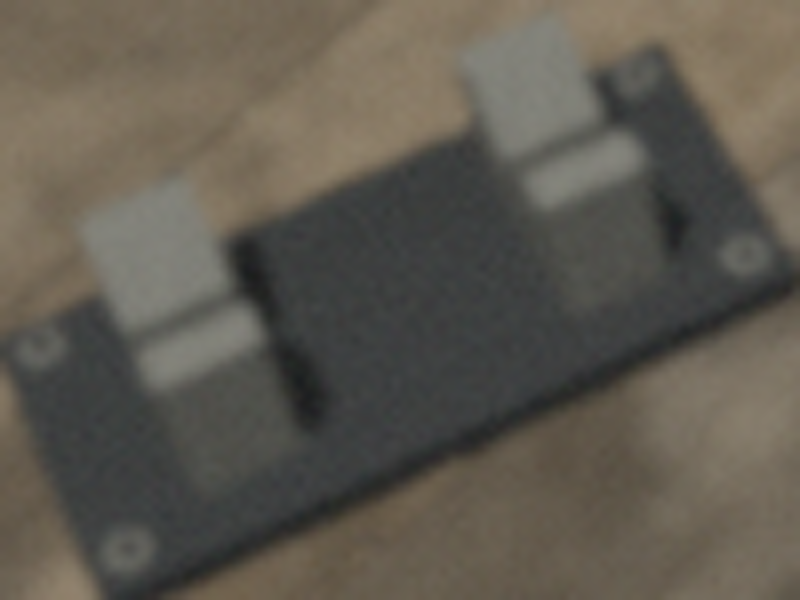

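Top crop: screws at crop pixels (200,95), (90,298), (695,340), (587,540), with the groove bottoms between the blocks' jaws. Scene crop: screws at (637,72), (745,255), (40,345), (128,548).

```bash
python3 - <<'E'
from plant import robot
from h import *
t=robot.capture("top"); s=robot.capture("scene")
f=lambda c,o,ps,z:np.array([ray(c,(o[0]+(p[0]+.5)/8-.5,o[1]+(p[1]+.5)/8-.5),z) for p in ps])
ang=lambda d:np.degrees(np.arctan2(d[1],d[0]))
S=f(t,(130,140),[(200,95),(90,298),(695,340),(587,540)],12)
print("top",S.round(1).tolist(),S.mean(0),ang(S[0]-S[2]),ang(S[1]-S[3]))
V=f(t,(130,140),[(178,195),(272,232),(485,343),(577,387)],41);print(V.round(1).tolist(),V.mean(0),ang(V[0]+V[1]-V[2]-V[3]))
S=f(s,(122,250),[(40,345),(128,548),(637,72),(745,255)],12)
print("scene",S.round(1).tolist(),S.mean(0),ang(S[0]-S[2]),ang(S[1]-S[3]))
V=f(s,(122,250),[(130,340),(245,298),(508,165),(620,125)],41);print(V.round(1).tolist(),V.mean(0),ang(V[0]+V[1]-V[2]-V[3]))
# bar, model check pictures: outline of hypothesised bar
g=lambda c,x,y,w,h,k:cv2.resize(c["color"][y:y+h,x:x+w,::-1],None,fx=k,fy=k,interpolation=cv2.INTER_CUBIC)
a=g(t,250,232,100,40,6);b=g(s,280,200,66,67,5)
im=np.zeros((590,600,3),np.uint8);im[:240]=a;im[245:580,:330]=b;cv2.imwrite("pics/bar.png",im)
E
```

```text
top [[667.5, 320.8], [608.6, 341.9], [610.7, 180.3], [554.2, 202.4]] [610.25850634 261.34134435] 67.99351715870804 68.69093952099455
[[630.3, 313.9], [622.4, 288.2], [597.4, 229.5], [587.7, 204.5]] [609.42519592 259.01842965] 68.12697041881941
scene [[669.8, 318.0], [612.3, 340.5], [614.9, 177.3], [556.5, 200.9]] [613.38780816 259.17171225] 68.672801398996 68.22706995968747
[[633.9, 312.8], [621.9, 289.8], [601.1, 228.4], [588.5, 204.5]] [611.34882929 258.85693073] 68.7088917996094
```

View pics/bar.png

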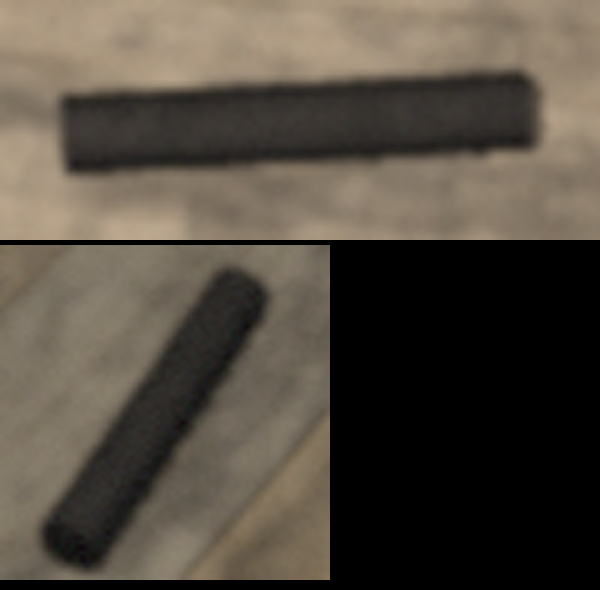

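Stand: cradle ≈ (611,259.7), grooves along 68.4°. Bar: centre ≈ (476.5,−8), axis along 97.8°.

```bash
cat > go.py <<'E'
import sys, numpy as np
from plant import robot
from scipy.spatial.transform import Rotation as R
x,y,z,yaw=map(float,sys.argv[1:5]); s=robot.state()
r=R.from_euler("xyz",s["ee_rot"]); d=r.inv().apply(np.array([x,y,z])-s["tcp_pos"])
cur=np.degrees(s["ee_rot"][2]); print("clock",s["clock"],"tcp",s["tcp_pos"].round(1),"yaw",round(cur,2),"shift",d.round(1),"turn",round(-((yaw-cur+180)%360-180),2),"w",s["gripper_width"],s["gripper_force"],s["wrist_force"].round(1),"j6",s["joints"][5])
E
```

drive_tool(
  targets="458 -418 60 -82.7;458 -418 60 -82.7;458 -418 60 -82.7;458 -418 60 -82.7;458 -418 60 -82.7",
  grip=-1,
)

```text
clock: 0.8
tcp_pos: [277.6, -319.4, 207.1]
ee_rot: [3.141, 0.0, 1.019]
wrist_force: [1.0, -1.4, 0.3]
gripper_width: 85.4
gripper_force: 0.0
```

```bash
python3 go.py 476.5 -8 150 97.8
```

```text
clock 0.8 tcp [ 277.6 -319.4  207.1] yaw 58.4 shift [369.4   6.2  57. ] turn -39.4 w 85.37061807167447 0.0 [ 1.  -1.4  0.3] j6 1.068174200804589
```

drive_tool(
  targets="369 6 57 -39.4;369 6 57 -39.4;369 6 57 -39.4;369 6 57 -39.4;369 6 57 -39.4",
)

```text
clock: 1.3
tcp_pos: [411.9, -111.6, 169.0]
ee_rot: [3.141, 0.001, 1.707]
wrist_force: [1.0, -0.7, 0.7]
gripper_width: 85.0
gripper_force: 0.0
```

```bash
python3 go.py 476.5 -8 110 97.8
```

```text
clock 1.3 tcp [ 411.9 -111.6  169. ] yaw 97.81 shift [93.9 78.1 59.1] turn 0.01 w 85.03925339428635 0.0 [ 1.  -0.7  0.7] j6 0.9726605875248557
```

drive_tool(
  targets="94 78 59 0;94 78 59 0;94 78 59 0;94 78 59 0;94 78 59 0",
)

```text
clock: 1.8
tcp_pos: [476.0, -9.6, 109.7]
ee_rot: [-3.14, -0.0, 1.703]
wrist_force: [0.4, -0.0, -0.4]
gripper_width: 85.6
gripper_force: 0.0
```

```bash
python3 go.py 476.5 -8 110 97.8; python3 - <<'E'
from plant import robot
from h import *
t=robot.capture("top"); s=robot.capture("scene")
g=lambda c,x,y,w,h,k:cv2.resize(c["color"][y:y+h,x:x+w,::-1],None,fx=k,fy=k,interpolation=cv2.INTER_CUBIC)
im=np.zeros((600,800,3),np.uint8);im[:300,:480]=g(t,220,200,160,100,3);im[300:600,:480]=g(s,240,180,160,100,3);cv2.imwrite("pics/above.png",im[:,:480])
E
```

```text
clock 1.8 tcp [476.   -9.6 109.7] yaw 97.6 shift [ 1.5  0.7 -0.3] turn -0.2 w 85.56359183051227 0.0 [ 0.4 -0.  -0.4] j6 1.2415788422223426
```

View pics/above.png

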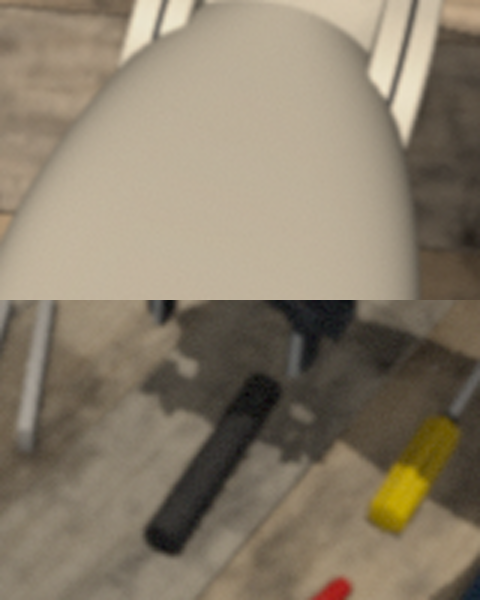

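Scene view shows the fingers above on either side of the bar; descend.

drive_tool(
  targets="1.5 0.5 40 -0.2;1.5 0.5 75 -0.2;1.5 0.5 98 -0.2;1.5 0.5 108 -0.2;1.5 0.5 108 -0.2",
)

```text
clock: 2.4
tcp_pos: [476.0, -9.5, 1.8]
ee_rot: [-3.14, -0.0, 1.703]
wrist_force: [-0.0, 0.3, -0.3]
gripper_width: 84.9
gripper_force: 0.0
```

```bash
python3 go.py 476.5 -8 2 97.8
```

```text
clock 2.4 tcp [476.   -9.5   1.8] yaw 97.59 shift [ 1.4  0.7 -0.2] turn -0.21 w 84.93811302873527 0.0 [-0.   0.3 -0.3] j6 1.2419283712034652
```

drive_tool(
  targets="0 0 0 0;0 0 0 0;0 0 0 0;0 0 0 0;0 0 0 0",
  grip=1,
  force=50,
)

```text
clock: 2.9
tcp_pos: [477.0, -8.7, 2.9]
ee_rot: [3.14, 0.001, 1.705]
wrist_force: [-1.8, -0.5, 8.0]
gripper_width: 26.9
gripper_force: 48.6
```

drive_tool(
  targets="0 0 0 0;0 0 0 0;0 0 0 0;0 0 0 0;0 0 0 0",
)

```text
clock: 3.4
tcp_pos: [477.0, -8.7, 3.0]
ee_rot: [3.14, 0.001, 1.705]
wrist_force: [-1.5, 0.3, 8.8]
gripper_width: 26.6
gripper_force: 48.6
```

```bash
python3 go.py 476.5 -8 2 97.8
```

```text
clock 3.4 tcp [477.   -8.7   3. ] yaw 97.7 shift [ 0.7 -0.4  1. ] turn -0.1 w 26.610652785386748 48.64578902721405 [-1.5  0.3  8.8] j6 1.2422189238436
```

drive_tool(
  targets="0 0 -30 0;0 0 -75 0;0 0 -125 0;0 0 -150 0;0 0 -150 0",
)

```text
clock: 3.9
tcp_pos: [478.2, -8.8, 155.8]
ee_rot: [3.135, 0.002, 1.705]
wrist_force: [1.4, 0.7, -2.8]
gripper_width: 26.5
gripper_force: 50.7
```

```bash
python3 go.py 611 259.7 150 68.4
```

```text
clock 3.9 tcp [478.2  -8.8 155.8] yaw 97.7 shift [248.3 167.6   6.3] turn 29.3 w 26.469890684920074 50.72332799434662 [ 1.4  0.7 -2.8] j6 1.2422434551128618
```

drive_tool(
  targets="35 23 0 5;70 47 0 10;105 71 0 15;140 95 0 20;170 115 0 25",
)

```text
clock: 4.4
tcp_pos: [567.8, 177.2, 150.3]
ee_rot: [-3.14, 0.001, 1.266]
wrist_force: [0.5, 0.3, -3.1]
gripper_width: 26.3
gripper_force: 50.6
```

drive_tool(
  targets="30 38 0 2;55 70 0 4;66 84 0 4.3;68 87 0 4.3;68 87 0 4.3",
)

```text
clock: 4.9
tcp_pos: [670.4, 214.2, 150.0]
ee_rot: [-3.139, 0.002, 1.194]
wrist_force: [-0.3, -0.1, -4.0]
gripper_width: 26.3
gripper_force: 50.7
```

```bash
python3 go.py 611 259.7 150 68.4
```

```text
clock 4.9 tcp [670.4 214.2 150. ] yaw 68.41 shift [ 20.5 -72.    0.2] turn 0.01 w 26.251400274776444 50.66516160964966 [-0.3 -0.1 -4. ] j6 2.137784653793165
```

My second leg ignored that the tool axes had turned; the path was clear, so I'll just correct it.

drive_tool(
  targets="10 -36 0 0;20.5 -62 0 0;20.5 -72 0 0;20.5 -72 0 0;20.5 -72 0 0",
)

```text
clock: 5.4
tcp_pos: [611.7, 259.2, 152.5]
ee_rot: [3.141, -0.0, 1.193]
wrist_force: [0.3, 0.7, -2.7]
gripper_width: 26.1
gripper_force: 50.7
```

```bash
python3 go.py 611 259.7 150 68.4;python3 - <<'E'
from plant import robot
from h import *
t=robot.capture("top"); s=robot.capture("scene")
g=lambda c,x,y,w,h,k:cv2.resize(c["color"][y:y+h,x:x+w,::-1],None,fx=k,fy=k,interpolation=cv2.INTER_CUBIC)
im=np.zeros((600,800,3),np.uint8);im[:400,:400]=g(t,110,110,100,100,4);im[:600,400:]=g(s,90,180,100,150,4);cv2.imwrite("pics/held.png",im)
E
```

```text
clock 5.4 tcp [611.7 259.2 152.5] yaw 68.38 shift [ 0.2 -0.8  2.5] turn -0.02 w 26.109476812111573 50.72391092777252 [ 0.3  0.7 -2.7] j6 2.2229095115678756
```

View pics/held.png

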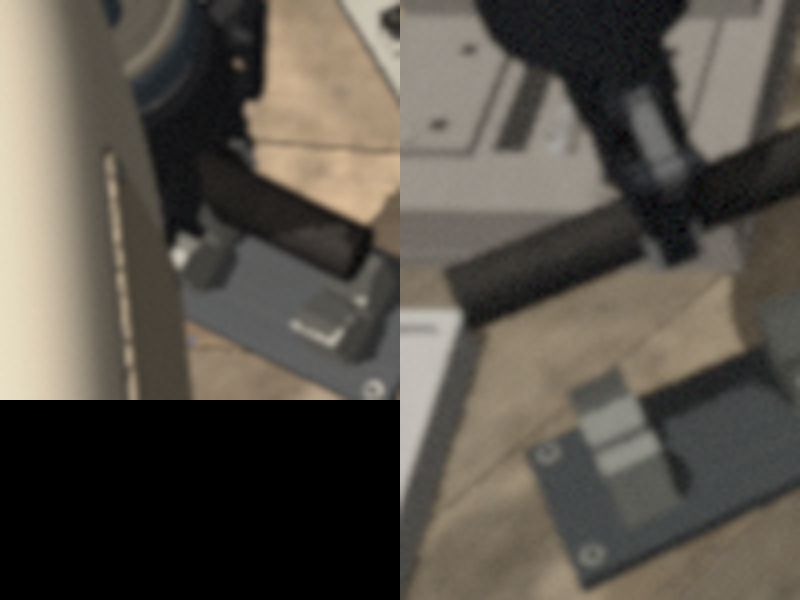

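Top crop: bar end centre at ≈(361,255); scene crop: the other end at ≈(457,298), bar level. Check these against the expected ends.

```bash
python3 - <<'E'
from plant import robot
from h import *
t=robot.capture("top"); s=robot.capture("scene")
a=np.radians(68.4);y=np.array([np.cos(a),np.sin(a)]);x=np.array([y[1],-y[0]]);c=np.array([611.7,259.2])
for z in(160,164):
    A=ray(t,(110+361/4,110+255/4),z);B=ray(s,(90+57/4,180+298/4),z);m=(A+B)/2-c
    print(z,A,B,"along",(A-c)@y,(B-c)@y,"across",(A-c)@x,(B-c)@x)
E
```

```text
160 [583.09857618 187.72275821] [646.68246915 332.9647759 ] along -76.98674503752002 81.46265992836805 across -0.2804036708673824 5.371252100819501
164 [581.93669139 186.93864902] [643.16884124 334.21187054] along -78.14350964799833 81.32872649222561 across -1.0720469869199953 1.6452773394294231
```

drive_tool(
  targets="-1 -0.8 35 0;-1 -0.8 65 0;-1 -0.8 80 0;-1 -0.8 84 0;-1 -0.8 84 0",
)

```text
clock: 6.1
tcp_pos: [610.8, 258.8, 67.6]
ee_rot: [-3.141, 0.001, 1.193]
wrist_force: [-0.1, 0.1, -2.8]
gripper_width: 26.2
gripper_force: 50.8
```

```bash
python3 go.py 611 259.7 49.8 68.4;python3 - <<'E'
from plant import robot
from h import *
t=robot.capture("top"); s=robot.capture("scene")
g=lambda c,x,y,w,h,k:cv2.resize(c["color"][y:y+h,x:x+w,::-1],None,fx=k,fy=k,interpolation=cv2.INTER_CUBIC)
im=np.zeros((600,800,3),np.uint8);im[:400,:300]=g(t,150,130,75,100,4);im[:500,300:]=g(s,115,220,100,100,5);cv2.imwrite("pics/low.png",im)
E
```

```text
clock 6.1 tcp [610.8 258.8  67.6] yaw 68.36 shift [ 0.9 -0.1 17.8] turn -0.04 w 26.188644369224235 50.776875615119934 [-0.1  0.1 -2.8] j6 2.2230004029672408
```

View pics/low.png

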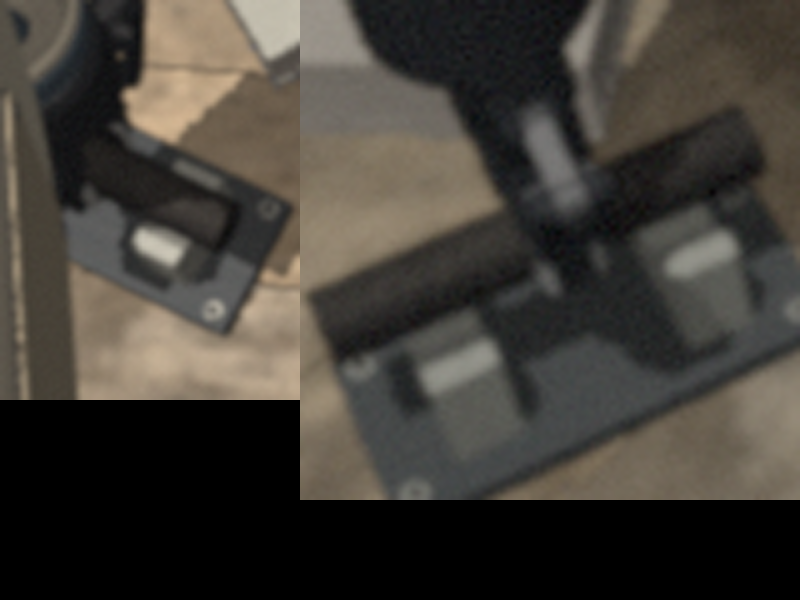

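Low view: bar sits above both grooves; scene crop ends at about (325,325) and (750,140). Check centring in this same camera.

```bash
python3 - <<'E'
from plant import robot
from h import *
s=robot.capture("scene"); t=robot.capture("top")
a=np.radians(68.4);y=np.array([np.cos(a),np.sin(a)]);x=np.array([y[1],-y[0]])
A=ray(s,(115+25/5,220+325/5),78.6);B=ray(s,(115+450/5,220+140/5),78.6);c=np.array([612,259])
print([(p-c)@v for p in(A,B) for v in(x,y)],np.linalg.norm(A-B))
C=ray(t,(150+223/4,130+222/4),78.6);c=np.array([610,260]);print([(C-c)@v for v in(x,y)])
E
```

```text
[np.float64(1.5156134117182072), np.float64(79.70498479195956), np.float64(-0.15458709018630193), np.float64(-77.47716289183526)] 157.19102111827777
[np.float64(1.2436454276118105), np.float64(-74.87625324407284)]
```

drive_tool(
  targets="-1 -0.5 5 0;-1 -0.5 10 0;-1 -0.5 13 0;-1 -0.5 15 0;-1 -0.5 15 0",
)

```text
clock: 6.8
tcp_pos: [609.5, 258.4, 52.6]
ee_rot: [-3.141, 0.0, 1.194]
wrist_force: [0.7, 0.3, -2.6]
gripper_width: 26.4
gripper_force: 50.8
```

drive_tool(
  targets="0 0 0.6 0;0 0 1.2 0;0 0 1.8 0;0 0 2.4 0;0 0 2.4 0",
)

```text
clock: 7.3
tcp_pos: [609.7, 258.5, 50.6]
ee_rot: [-3.142, 0.0, 1.194]
wrist_force: [-0.4, -0.2, -2.0]
gripper_width: 26.6
gripper_force: 50.8
```

drive_tool(
  targets="0 0 0.5 0;0 0 1 0;0 0 1.5 0;0 0 1.5 0;0 0 1.5 0",
)

```text
clock: 7.8
tcp_pos: [610.2, 258.4, 49.9]
ee_rot: [3.14, -0.001, 1.193]
wrist_force: [2.4, -1.7, 6.4]
gripper_width: 26.2
gripper_force: 51.5
```

drive_tool(
  targets="0 0.4 0.4 0;0 0.4 0.8 0;0 0.4 0.8 0;0 0.4 0.8 0",
)

```text
clock: 8.2
tcp_pos: [610.3, 258.4, 49.8]
ee_rot: [3.14, -0.001, 1.194]
wrist_force: [-1.9, -2.8, 11.5]
gripper_width: 25.9
gripper_force: 52.2
```

Seated: the height matches the prediction and the force is rising. Release.

drive_tool(
  targets="0 0 -0.5 0;0 0 -0.5 0;0 0 -0.5 0;0 0 -0.5 0;0 0 -0.5 0",
  grip=0,
  force=20,
)

```text
clock: 8.7
tcp_pos: [610.0, 258.3, 48.6]
ee_rot: [-3.141, 0.0, 1.194]
wrist_force: [0.4, -0.2, 0.9]
gripper_width: 42.7
gripper_force: 0.0
```

drive_tool(
  targets="0 0 0 0;0 0 0 0;0 0 0 0",
  grip=-0.5,
)

```text
clock: 9.0
tcp_pos: [610.1, 258.3, 48.8]
ee_rot: [3.142, -0.0, 1.194]
wrist_force: [-0.5, 0.2, 0.0]
gripper_width: 64.1
gripper_force: 0.0
```

drive_tool(
  targets="0 0 -15 0;0 0 -40 0;0 0 -80 0;0 0 -125 0;0 0 -150 0",
)

```text
clock: 9.5
tcp_pos: [610.7, 258.5, 202.8]
ee_rot: [3.138, -0.003, 1.194]
wrist_force: [0.1, -0.3, 0.6]
gripper_width: 63.9
gripper_force: 0.0
```

drive_tool(
  targets="0 50 0 0;0 100 0 0;0 150 0 0;0 150 0 0;0 150 0 0",
)

```text
clock: 10.0
tcp_pos: [750.4, 202.1, 196.5]
ee_rot: [-3.139, 0.001, 1.192]
wrist_force: [-0.4, 0.1, -0.2]
gripper_width: 64.0
gripper_force: 0.0
```

```bash
python3 - <<'E'
from plant import robot
from h import *
t=robot.capture("top"); s=robot.capture("scene")
g=lambda c,x,y,w,h,k:cv2.resize(c["color"][y:y+h,x:x+w,::-1],None,fx=k,fy=k,interpolation=cv2.INTER_CUBIC)
im=np.zeros((600,800,3),np.uint8);im[:300,:400]=g(t,130,140,100,75,4);im[:300,400:]=g(s,122,250,100,75,4);im[300:,:400]=g(t,0,0,560,420,.7142857)[:300];im[300:,400:]=g(s,0,0,560,420,.7142857);cv2.imwrite("pics/end.png",im)
E
```

```text
(no output)
```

View pics/end.png

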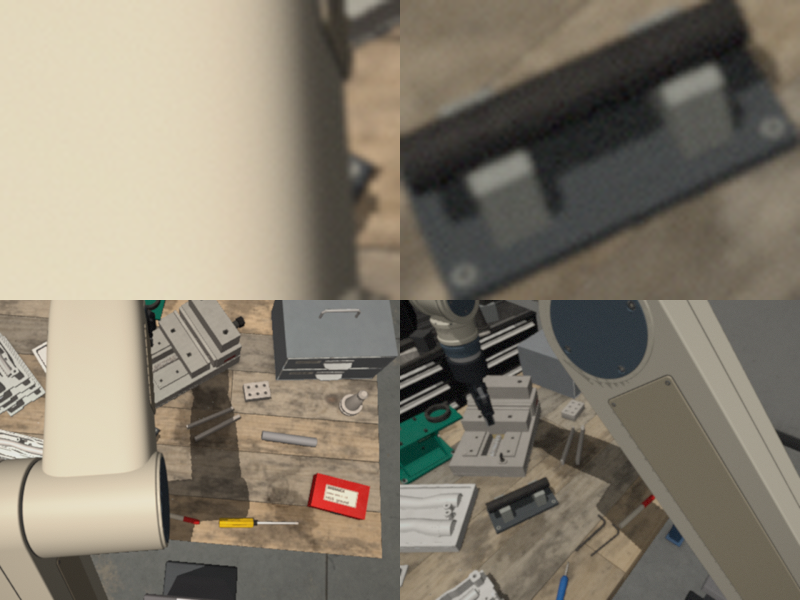

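Scene view: bar down in both grooves, aluminium bar unmoved. One last centring check by segmentation.

```bash
python3 - <<'E'
from plant import robot
from h import *
s=robot.capture("scene")
a=np.radians(68.4);y=np.array([np.cos(a),np.sin(a)]);x=np.array([y[1],-y[0]]);c=np.array([612,259])
f=lambda k:proj(s,[*(c+k*y),60.8])[0]
print("pred",f(-80),f(80))
g=s["color"].max(2).astype(int)
for h in(66,71):  # brightness along upper part of the bar, past both ends
    P=[(k,proj(s,[*(c+k*y),h])[0]) for k in list(range(-90,-66,2))+list(range(66,92,2))]
    print(h,[(k,g[int(round(p[1])),int(round(p[0]))]) for k,p in P])
E
```

```text
pred [207.44626281 253.42047528] [122.86479494 291.54797188]
66 [(-90, np.int64(153)), (-88, np.int64(152)), (-86, np.int64(152)), (-84, np.int64(149)), (-82, np.int64(136)), (-80, np.int64(99)), (-78, np.int64(72)), (-76, np.int64(50)), (-74, np.int64(51)), (-72, np.int64(49)), (-70, np.int64(46)), (-68, np.int64(50)), (66, np.int64(56)), (68, np.int64(55)), (70, np.int64(55)), (72, np.int64(58)), (74, np.int64(55)), (76, np.int64(54)), (78, np.int64(56)), (80, np.int64(65)), (82, np.int64(84)), (84, np.int64(100)), (86, np.int64(109)), (88, np.int64(116)), (90, np.int64(126))]
71 [(-90, np.int64(157)), (-88, np.int64(155)), (-86, np.int64(153)), (-84, np.int64(153)), (-82, np.int64(146)), (-80, np.int64(135)), (-78, np.int64(105)), (-76, np.int64(60)), (-74, np.int64(51)), (-72, np.int64(52)), (-70, np.int64(53)), (-68, np.int64(51)), (66, np.int64(55)), (68, np.int64(55)), (70, np.int64(58)), (72, np.int64(54)), (74, np.int64(56)), (76, np.int64(59)), (78, np.int64(59)), (80, np.int64(77)), (82, np.int64(106)), (84, np.int64(119)), (86, np.int64(124)), (88, np.int64(126)), (90, np.int64(132))]
```

Ends lie at about −79 and +82 mm: centred to within 1–2 mm.

```bash
python3 -c "
from plant import robot
print(robot.job_done())"
```

```text
the job is handed in; nothing more can be done
None
```

The black nylon bar is resting in both V-grooves, centred to within about 2 mm by camera measurement; the aluminium bar was left untouched and the job was handed in at about 10 s, but `job_done` returned no verdict.

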